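Swing the card terminal to the payer on its indexed swivel stand

TASK

The card terminal on the cashier's desk stands on an indexed swivel stand and now looks straight ahead between two payers' places. The payer waits where the change dish stands: with the fingertips press in the spring plunger on the stand's tail and turn the stand on by one hole, no further, so that the terminal looks to the dish's side, and let the plunger spring out into that hole. Nothing is gripped or picked up, and everything else on the desk stays where it is.

Things in the scene. Friction and masses are not known exactly. Their poses are not given: they have to be found in the camera images.
- stand: Fixed base of the swivel stand, screwed down. Origin on the desk (z = 0) under the upright swivel axis. +x: where the terminal looks at swivel = 0; -x: the tail side, towards the robot; +y: left when looking along +x. Tail side: level fan-shaped steel index plate, outer radius 198 mm, 142 deg wide, top 30 mm high, with a curved slot and five 19 mm holes at 170 mm radius, 30 deg (88 mm) apart.
- swivel (a joint): Turn of the stand's upper part (terminal and tail), rad, + is counterclockwise from above: the terminal looks more to the stand's +y side, the tail goes to its -y side. Starts at about 0, locked in the middle hole; holes at 0, +-0.524, +-1.047, each with 0.015 play. Turns only with the plunger pressed in, or still between two holes; needs about 2 N at the tail and stays where left.
- plunger (a joint): How far the plunger is pressed straight down, m: 0 out, 0.009 at its stop. In a hole it locks the turn until pressed 6 mm. Spring: 4 N at first, 6 N at 6 mm, 7.2 N at the stop. Let go between two holes it slides under the plate and stays in by about 5.5 mm; within 2.5 mm (0.015 rad) of a hole's centre it springs out to 0 and locks, also while the stand is being turned slowly.
- plunger_top (a point): Top centre of the plunger's round black button, 26 mm wide, on the tail 170 mm from the swivel axis, 57 mm above the desk when out; moves with swivel and plunger. It sits between two upright guard ears, one each side along the turning direction: 56 mm apart inside, 6 mm thick, 44 mm long along the tail, tops 68 mm above the desk. Shut fingers fit between; button or ear may be pushed to turn.
- hole_mid (a point): Top centre of the middle hole, where the plunger starts; fixed to the base.
- hole_plus (a point): Top centre of the next hole on the stand's -y side: the plunger is over it at swivel = +0.524. Fixed to the base.
- hole_minus (a point): Top centre of the next hole on the stand's +y side: the plunger is over it at swivel = -0.524. Fixed to the base.
- terminal_face (a point): Middle of the card terminal, 118 mm above the desk: black case 175 x 82 x 34 mm fixed on a post just in front of the swivel axis, screen and keys sloping down at 38 deg to the side it looks to; its back reaches 55 mm behind the axis (towards the tail) and 195 mm above the desk. The point's x axis is level and points where the terminal looks.
- dish: Change dish: low open black tray, 150 mm deep (its x), 190 mm wide, 18 mm high, at the far left or the far right of the stand (its y in the stand's frame is positive or negative); the payer waits behind it. Loose; leave alone. Origin on the desk under the middle of its near edge; the dish extends along +x.
- forms: Clear box of paper forms, 160 mm deep (its x), 120 mm wide, 58 mm high, on the side where the dish is not. Loose; leave alone. Origin on the desk under the middle of its near edge; the box extends along +x.
- roll_small: Standing paper till roll, 58 mm wide, 57 mm high, beside the tail. Loose; leave alone. Origin under its centre.
- stamp: Small round hand stamp, wooden foot and black handle, 42 mm wide, 68 mm high, beside the tail. Loose; leave alone. Origin under its centre.
- roll_large: Standing paper roll, 80 mm wide and high. Loose; leave alone. Origin under its centre.
- pen_cup: Cup with pens, 76 mm wide, 142 mm high. Loose; leave alone. Origin under its centre.
- stapler: Stapler, 140 x 34 x 51 mm, long along its x. Loose; leave alone. Origin under its centre.
- calculator: Desk calculator, 150 x 105 x 28 mm. Loose; leave alone. Origin under its centre.

How it is judged:
By the outcome, as a careful person would: the job done as asked, in the order asked, and still so for the second after the job is handed in, with the robot touching nothing.
It also fails if it takes over 38 s, if anything falls off the work surface, if the arm or the gripper's body presses on something with over 40 N, if the wrist force passes 120 N, or if a joint passes its speed limit or range.

ROBOT

A 7-joint arm with a two-finger parallel gripper is mounted at the origin on the work surface. World frame = base frame: x ahead of the robot, y to its left, z up, the work surface at z = 0. Lengths are in m, angles in rad, forces in N, time in s.
With the tool pointing down it reaches from about 0.425 to 1.025 m from the base axis. Payload 9.4 kg.
Tool frame: the origin (TCP) lies midway between the tips of the shut fingers; the grasp point (between the pads) lies 19 mm behind it; y points along the fingers, x is the direction in which the jaws open and shut, and the axes are right-handed (so a half turn about y gives the same grasp; the last joint's range is limited). The gripper opens to 85 mm and grips with 20 to 120 N. Pads are 22 mm wide; open, the fingers measure 114 mm over their backs; the gripper's body (76 mm by 85 mm) begins 54 mm behind the grasp point. The pads swing forward as they close: fully open they stand 13 mm farther back than shut.
Start: joints at [1.22, 0.599, -0.003, 1.599, 0.002, 0.943, -0.08], TCP at [0.196, -0.698, 0.231] pointing down, gripper open.
Joint ranges: [-2.57, 2.57], [-0.35, 1.97], [-1.29, 1.29], [0.11, 2.56], [-1.05, 4.19], [0.11, 1.86], [-2.63, 2.63]. Speed limits (rad/s): [2.22, 2.22, 3.01, 3.01, 3.14, 3.14, 3.14].

INTERFACE

Orientations are given as a unit quaternion [x, y, z, w].
In Python, from plant import r, optics, ticket gives the robot as it stands. The module is installed in compiled form; this text tells all that it offers.
- The arm moves only by the tool step_arm, never from a script. Its argument "increments" is one flat list of numbers, 7 for each row, row after row: the turn, a rotation vector about the tool's x, y, z in degrees, then the shift along the tool's x, y, z in units of 60 mm (1.0 is 60 mm), then the finger opening in mm, from 0 to 85.4. A call has 1 to 8 rows; each row shifts and turns the commanded pose from where the row before left it, along the tool's axes as they then stand; what a row does not reach is not made up. A row lasts 1/8 s, in which the tool goes at most 62.5 mm and 10.7 degrees, less where a joint would pass 70% of its speed; a pose out of reach is approached as far as the arm can. A call is refused whole if a number of a shift passes 1 or a number of a turn 10.7, either way. A call with a gripper value outside its range is refused whole. The fingers move at their own pace and stop on an object; "force" is the grip in N (left out, the last holds). Time passes only in rows, so rows that do not move let the fingers close. It gives the time, the measured TCP pose, the force and the opening at its end, in the units of the state.
- r.get_state(): the state, without advancing time (a new reading comes with each control period).
- optics.snapshot(name): name is "scene" or "top" or "wrist"; returns a dict with "img" (400x640x3 uint8, red, green, blue), "range_z" (400x640 float32, m along the optical axis (not along the pixel's ray), 0 where there is no reading), "fx", "fy", "cx", "cy" (pixels), "rvec" (rotation vector, rad) and "tvec" (3), from world to camera coordinates, as OpenCV has them. Camera axes: x right, y down, z forward; pixel columns grow to the right and rows downward; lengths in m; the calibration is good to about 2 mm. A picture is of the moment at which its call begins.
- ticket.job_done(): hands the job in, once; it reports no verdict.
The state is a dict: "t": time; "joint_positions": joint angles; "joint_velocities": joint speeds; "effort": joint torques, N m; "tcp_pos": TCP position; "tcp_rot": TCP orientation; "ft_force": force on the tool from outside, world axes, zero at the start; "torque": the same for the moment, N m; "opening": opening from 0.0 (shut) to 1.0 (fully open).
Only numpy, scipy, OpenCV 4.12 (cv2) and the standard library are available. Lean on these libraries where they do the work, as an engineer would, in place of code of your own. Each camera call takes 0.05 s, during which the arm holds its last target.

## Working session

There is one attempt and no reset: what is moved stays moved. The work goes in short steps, Python scripts to look and compute and a tool call to move; the robot and the scene stay as the last step left them, time stands still between calls to the robot, and variables do not carry over. Pictures are saved under pics/ and viewed, and the job is handed in when it is done.

Besides the shell and the picture viewer there is one more tool, called after "Emit:" as name(argument=value, ...) on one line, values as JSON. step_arm: Moves the arm, as the interface text tells. Its arguments: {"type":"object","properties":{"increments":{"type":"array"},"force":{"type":"number"}},"required":["increments"]}

```bash
mkdir -p pics; python3 - <<'E'
from plant import r, optics
import cv2,numpy as np
print(r.get_state())
for n in ["scene","top"]:
    s=optics.snapshot(n); cv2.imwrite(f"pics/{n}0.png",s["img"][:,:,::-1]); np.savez(f"{n}0.npz",**s)
    print(n,s["fx"],s["cx"],s["rvec"],s["tvec"])
E
```

```text
{'t': 0.0, 'joint_positions': array([ 1.22029819,  0.60011348, -0.00258443,  1.60011877,  0.00182452,
        0.94289488, -0.07979586]), 'joint_velocities': array([-0.00098427, -0.00070643,  0.00161655, -0.00140962, -0.00050539,
       -0.00149715,  0.00030144]), 'effort': array([ 8.29879245e-04, -7.76459742e+01,  1.56475537e+00, -2.58006245e+01,
        1.23025026e-02,  9.08954185e-03,  1.23551524e-05]), 'tcp_pos': array([ 0.19591052, -0.69754685,  0.23042874]), 'tcp_rot': array([-0.56329432,  0.427514  , -0.42659525,  0.56386858]), 'ft_force': array([ 1.00394008, -0.22639274, -0.83089279]), 'torque': array([ 0.00875506, -0.03485292, -0.02502886]), 'opening': 0.9991978537780462}
scene 421.25524420707137 318.1909151796554 [ 0.91890162  2.61646203 -0.94268097] [ 0.46633562 -0.1670159   1.61958332]
top 468.9405774403493 312.6998854447225 [ 2.1270762  -2.13786366  0.15659191] [-0.02311567  0.56575225  1.64878275]
```

View pics/scene0.png

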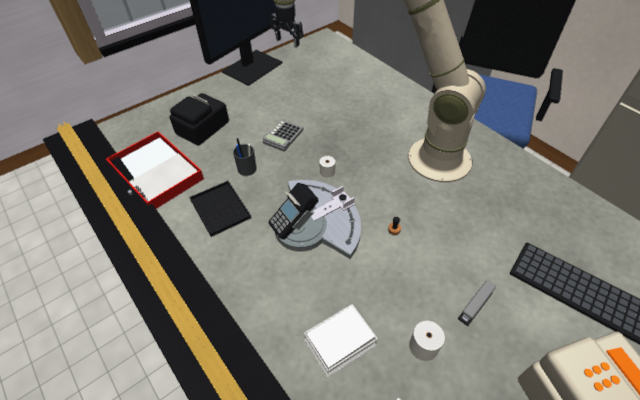

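View pics/top0.png

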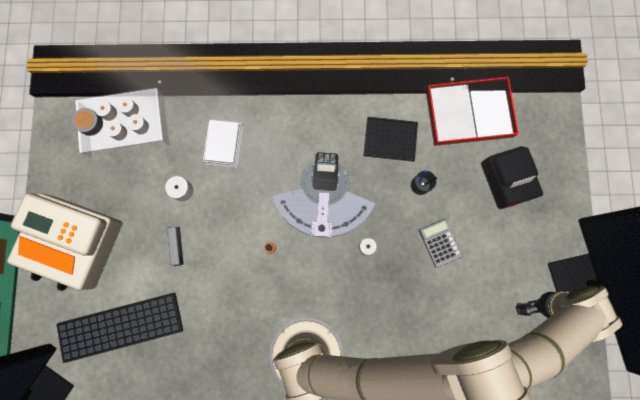

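The top view shows the stand at about (323,182), with the tail button at (321,228). The dish is at (391,139), which is the robot's right (−y). The terminal must therefore turn clockwise (swivel −0.524), and the tail goes to +y, image left, towards the stamp at (270,248). Next I measure positions.

```bash
cat > h.py <<'E'
import numpy as np,cv2
def pts(s):
    R,_=cv2.Rodrigues(np.array(s["rvec"]));t=np.array(s["tvec"]).reshape(3)
    z=s["range_z"].astype(float);v,u=np.mgrid[:z.shape[0],:z.shape[1]]
    c=np.stack([(u-s["cx"])/s["fx"]*z,(v-s["cy"])/s["fy"]*z,z],-1)
    return (c-t)@R
E
python3 - <<'E'
import numpy as np,cv2
from h import *
for n in ["top","scene"]:
    s=dict(np.load(n+"0.npz")); P=pts(s)
    if n=="top":
        for nm,u,v in [("btn",321,228),("stamp",270,248),("roll",368,246),("plateL",280,200),("plateR",370,208),("ped",335,190)]:
            print(nm,P[v,u].round(4))
        # plate fit outer edge
        z=P[...,2]; sub=np.zeros(z.shape,bool); sub[185:242,268:380]=1
        m=sub&(z>.022)&(z<.036); print(m.sum())
        cs,_=cv2.findContours(m.astype(np.uint8),cv2.RETR_EXTERNAL,cv2.CHAIN_APPROX_NONE)
        c=max(cs,key=len)[:,0]; E=P[c[:,1],c[:,0]]
        from scipy.optimize import least_squares
        f=lambda p:np.hypot(E[:,0]-p[0],E[:,1]-p[1])-.198
        # use only points that are the outer arc
        rr=least_squares(f,[P[182,323][0],P[182,323][1]],loss="soft_l1",f_scale=.002)
        print("axis",rr.x,np.abs(f(rr.x)).round(3)[::8])
    img=s["img"]
    x0,y0,w=(265,140,125) if n=="top" else (265,150,140)
    cr=cv2.resize(img[y0:y0+w*3//4+10,x0:x0+w],None,fx=5,fy=5,interpolation=cv2.INTER_CUBIC)
    cv2.imwrite(f"pics/{n}_crop.png",cr[:,:,::-1]); print(cr.shape)
E
```

```text
btn [ 0.4426 -0.0551  0.0578]
stamp [0.3726 0.1243 0.0659]
roll [ 0.3782 -0.2195  0.061 ]
plateL [0.5486 0.0938 0.0249]
plateR [ 0.5151 -0.2318  0.0416]
ped [ 0.5811 -0.1067  0.0446]
2322
axis [ 0.60158114 -0.12089326] [0.06  0.041 0.023 0.004 0.03  0.044 0.042 0.037 0.028 0.023 0.017 0.008
 0.    0.003 0.    0.008 0.012 0.018 0.025 0.    0.003 0.003 0.011 0.019
 0.043 0.064 0.079 0.102 0.091 0.084 0.078 0.071]
(515, 625, 3)
(575, 700, 3)
```

View pics/top_crop.png

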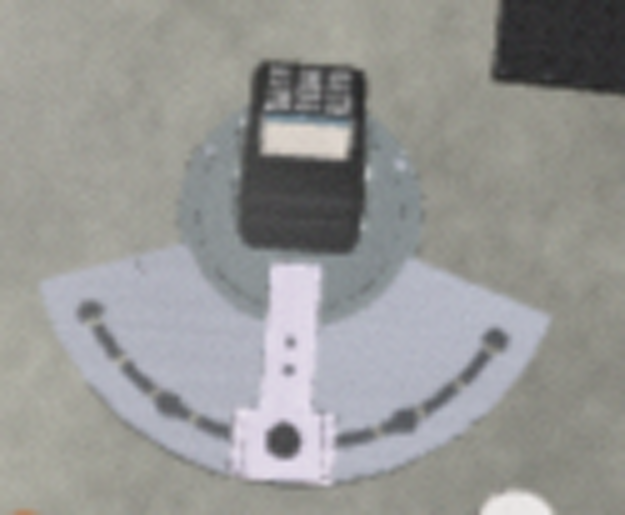

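View pics/scene_crop.png

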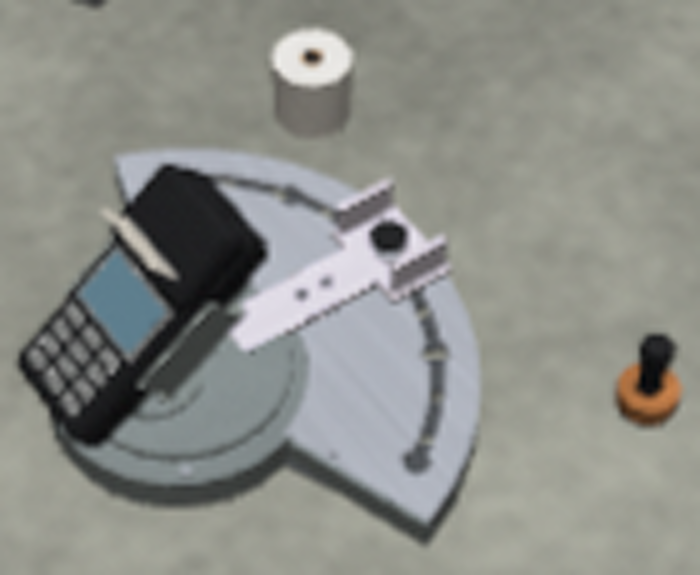

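```bash
cat >> h.py <<'E'
def ray(s,u,v,zp):
    R,_=cv2.Rodrigues(np.array(s["rvec"]));t=np.array(s["tvec"]).reshape(3)
    d=R.T@np.array([(u-s["cx"])/s["fx"],(v-s["cy"])/s["fy"],1]);o=-R.T@t
    return o+d*(zp-o[2])/d[2]
E
python3 - <<'E'
import numpy as np
from h import *
from scipy.optimize import least_squares
from scipy.spatial.transform import Rotation as Ro
def fit(n,obs):
    s=dict(np.load(n+"0.npz"))
    Q=np.array([ray(s,u,v,z)[:2] for u,v,z,_ in obs]);a=np.array([o[3] for o in obs])
    # tail direction angle = yaw+pi+swivel
    f=lambda p:(np.c_[p[0]+.17*np.cos(p[2]+np.pi+a),p[1]+.17*np.sin(p[2]+np.pi+a)]-Q).ravel()
    r=least_squares(f,[.6,-.1,0]);print(n,r.x.round(4),(f(r.x)*1e3).round(1),"btn",Q[[o[2]>.05 for o in obs]])
    p=r.x
    for k in (0,-.262,-.524,.524):print(k,(p[:2]+.17*np.array([np.cos(p[2]+np.pi+k),np.sin(p[2]+np.pi+k)])).round(4))
h=np.pi/6
c=lambda x,y,ox,oy:(ox+(x-2)/5,oy+(y-2)/5)
fit("top",[(*c(90,310,265,140),.03,-2*h),(*c(169,404,265,140),.03,-h),(*c(403,420,265,140),.03,h),(*c(495,340,265,140),.03,2*h),(*c(284,440,265,140),.057,0)])
fit("scene",[(*c(417,460,265,150),.03,-2*h),(*c(435,351,265,150),.03,-h),(*c(293,194,265,150),.03,h),(*c(389,236,265,150),.057,0)])
from plant import r
s=r.get_state();print(Ro.from_quat(s["tcp_rot"]).as_matrix().round(3))
E
```

```text
top [ 0.614  -0.0698 -0.0787] [-1.1 -0.1  1.   0.3  0.1 -0.4 -0.5  0.2  0.5  0.1] btn [[ 0.44405485 -0.05649181]]
0 [ 0.4445 -0.0564]
-0.262 [ 0.4538 -0.013 ]
-0.524 [0.474  0.0266]
0.524 [ 0.4606 -0.143 ]
scene [ 0.6136 -0.0699 -0.0794] [ 1.1  0.8  0.7  1.9  1.1 -0.1 -2.9 -2.5] btn [[ 0.44711699 -0.05392463]]
0 [ 0.4442 -0.0565]
-0.262 [ 0.4535 -0.013 ]
-0.524 [0.4737 0.0265]
0.524 [ 0.4602 -0.1431]
[[ 0.27  -0.001  0.963]
 [-0.963  0.001  0.27 ]
 [-0.001 -1.    -0.   ]]
```

Emit:
step_arm(increments=[0, 0, 0, -0.57, 0, 0.43, 0, 0, 0, 0, -0.57, 0, 0.43, 0, 0, 0, 0, -0.57, 0, 0.43, 0, 0, 0, 0, -0.57, 0, 0.43, 0, 0, 0, 0, -0.57, 0, 0.43, 0, 0, 0, 0, -0.57, 0, 0.43, 0, 0, 0, 0, -0.57, 0, 0.43, 0, 0, 0, 0, -0.57, 0, 0.43, 0], force=40)

```text
t: 1.1
tcp_pos: [0.321, -0.3774, 0.2312]
tcp_rot: [-0.564, 0.427, -0.427, 0.564]
ft_force: [0.8, 0.1, 0.3]
opening: 0.003
```

Emit:
step_arm(increments=[0, 0, 0, -0.57, 0, 0.43, 0, 0, 0, 0, -0.57, 0, 0.43, 0, 0, 0, 0, -0.57, 0, 0.43, 0, 0, 0, 0, -0.57, 0, 0.43, 0, 0, 0, 0, -0.57, 0, 0.43, 0, 0, 0, 0, -0.57, 0, 0.43, 0, 0, 10.1, 0, -0.4, 0, 0.35, 0, 0, 10.1, 0, -0.2, 0, 0.3, 0])

```text
t: 2.1
tcp_pos: [0.4449, -0.0952, 0.2312]
tcp_rot: [-0.479, 0.52, -0.52, 0.479]
ft_force: [0.6, -0.1, -0.7]
opening: 0.0
```

```bash
cat > d.py <<'E'
import sys,numpy as np
from plant import r
from scipy.spatial.transform import Rotation as Ro
s=r.get_state();M=Ro.from_quat(s["tcp_rot"]).as_matrix()
print(s["t"],s["tcp_pos"].round(4),s["ft_force"].round(2),s["opening"],s["joint_positions"].round(2)); print(M.round(3))
if len(sys.argv)>3:
    d=np.array([float(a) for a in sys.argv[1:4]])-s["tcp_pos"]
    print("tool units",(M.T@d/.06).round(3))
E
python3 d.py .4442 -.0563 .1
```

```text
2.1 [ 0.4449 -0.0952  0.2312] [ 0.6  -0.11 -0.68] 0.00023365768141993544 [ 0.12  0.28 -0.05  2.19  0.02  0.67 -1.59]
[[-0.082 -0.001  0.997]
 [-0.997  0.    -0.082]
 [-0.    -1.    -0.001]]
tool units [-0.645  2.186 -0.063]
```

Emit:
step_arm(increments=[0, 0, 0, -0.33, 0, -0.03, 0, 0, 0, 0, -0.32, 0, -0.03, 0, 0, 0, 0, 0, 0.7, 0, 0, 0, 0, 0, 0, 0.7, 0, 0, 0, 0, 0, 0, 0.7, 0, 0, 0, 0, 0, 0, 0.25, 0, 0, 0, 0, 0, 0, 0, 0, 0])

```text
t: 2.98
tcp_pos: [0.4435, -0.0576, 0.0892]
tcp_rot: [-0.481, 0.52, -0.519, 0.479]
ft_force: [0.1, 0.0, -0.8]
opening: 0.003
```

```bash
python3 d.py .4442 -.0563 .06; python3 - <<'E'
from plant import optics
import cv2,numpy as np
o=[]
for n,x0,y0 in [("scene",265,130),("top",260,150)]:
    s=optics.snapshot(n); o.append(cv2.resize(s["img"][y0:y0+110,x0:x0+130,::-1],None,fx=3,fy=3))
cv2.imwrite("pics/a1.png",np.hstack(o))
s=optics.snapshot("wrist");cv2.imwrite("pics/w1.png",s["img"][:,:,::-1])
E
```

```text
2.975 [ 0.4435 -0.0576  0.0892] [ 0.09  0.05 -0.78] 0.0031365836681657893 [ 0.03  0.53 -0.04  2.34  0.07  0.28 -1.72]
[[-0.078 -0.003  0.997]
 [-0.997  0.    -0.078]
 [ 0.    -1.    -0.003]]
tool units [-0.023  0.486  0.011]
```

View pics/a1.png

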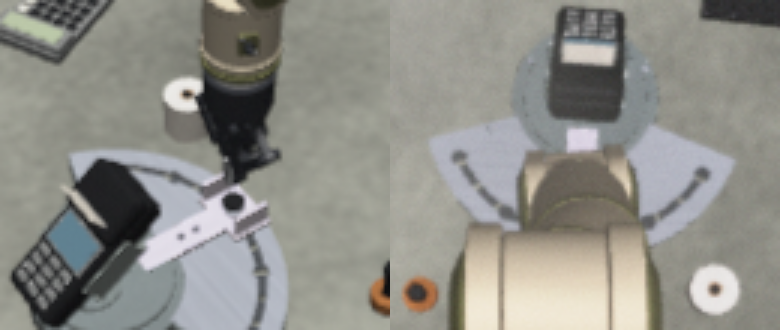

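View pics/w1.png

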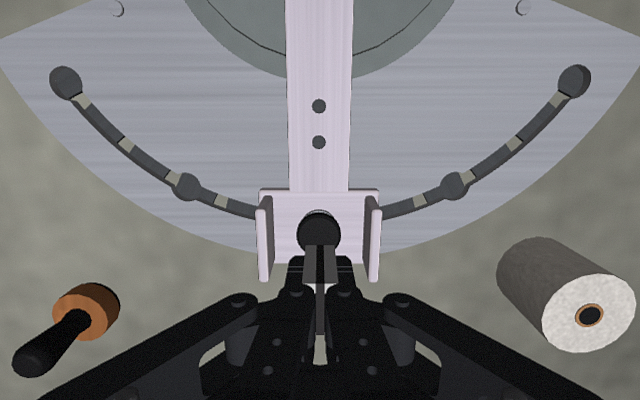

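The wrist view shows the shut tips at (320,270), centred between the ears (left about 265, right about 372) and just above the button at (320,230). I'm lowering onto the button.

Emit:
step_arm(increments=[0, 0, 0, -0.02, 0.2, 0.01, 0, 0, 0, 0, 0, 0.2, 0, 0, 0, 0, 0, 0, 0.08, 0, 0, 0, 0, 0, 0, 0.06, 0, 0, 0, 0, 0, 0.0, 0, 0, 0])

```text
t: 3.75
tcp_pos: [0.4448, -0.0566, 0.0576]
tcp_rot: [-0.48, 0.519, -0.519, 0.48]
ft_force: [0.3, -0.2, -0.0]
opening: 0.0
```

```bash
python3 d.py .4442 -.0563 .049
```

```text
3.75 [ 0.4448 -0.0566  0.0576] [ 0.31 -0.18 -0.01] 0.00025725353037580614 [ 0.02  0.6  -0.02  2.36  0.07  0.19 -1.73]
[[-0.079 -0.001  0.997]
 [-0.997 -0.    -0.079]
 [ 0.    -1.    -0.001]]
tool units [-0.004  0.143 -0.009]
```

Emit:
step_arm(increments=[0, 0, 0, 0, 0.05, 0, 0, 0, 0, 0, 0, 0.05, 0, 0, 0, 0, 0, 0, 0.035, 0, 0, 0, 0, 0, 0, 0, 0, 0])

```text
t: 4.25
tcp_pos: [0.4449, -0.0566, 0.0497]
tcp_rot: [0.48, -0.519, 0.519, -0.48]
ft_force: [-0.8, -0.3, 6.2]
opening: 0.006
```

```bash
python3 d.py .4442 -.0563 .049
```

```text
4.25 [ 0.4449 -0.0566  0.0497] [-0.8  -0.34  6.18] 0.005697976398811944 [ 0.02  0.61 -0.02  2.36  0.08  0.17 -1.73]
[[-0.079  0.     0.997]
 [-0.997 -0.    -0.079]
 [ 0.    -1.     0.   ]]
tool units [-0.005  0.012 -0.013]
```

Emit:
step_arm(increments=[0, 0, 0, 0, 0.02, -0.01, 0, 0, 2, 0, -0.1, 0, 0, 0, 0, 2, 0, -0.1, 0, 0, 0, 0, 2, 0, -0.1, 0, 0, 0, 0, 2, 0, -0.1, 0, 0, 0, 0, 0, 0, 0, 0, 0, 0])

```text
t: 5.0
tcp_pos: [0.4487, -0.0323, 0.0488]
tcp_rot: [0.442, -0.551, 0.552, -0.443]
ft_force: [1.7, 0.5, 6.3]
opening: -0.0
```

```bash
cat >> d.py <<'E'
p=s["tcp_pos"];v=p[:2]-[.6138,-.0699];print("radius",np.hypot(*v).round(4),"swivel-equiv",((np.arctan2(v[1],v[0])+.079-np.pi+np.pi)%(2*np.pi)-np.pi).round(4),"toolyaw",np.degrees(np.arctan2(M[1,0],M[0,0])+np.pi/2).round(2))
E
python3 d.py; python3 - <<'E'
from plant import optics
import cv2
s=optics.snapshot("wrist");cv2.imwrite("pics/w2.png",s["img"][:,:,::-1])
E
```

```text
5.0 [ 0.4487 -0.0323  0.0488] [1.73 0.55 6.26] -0.00017506878349457533 [-0.06  0.62  0.    2.36 -0.01  0.16 -1.83]
[[-0.217  0.002  0.976]
 [-0.976  0.    -0.217]
 [-0.001 -1.     0.002]]
radius 0.1693 swivel-equiv -0.1448 toolyaw -12.51
```

View pics/w2.png

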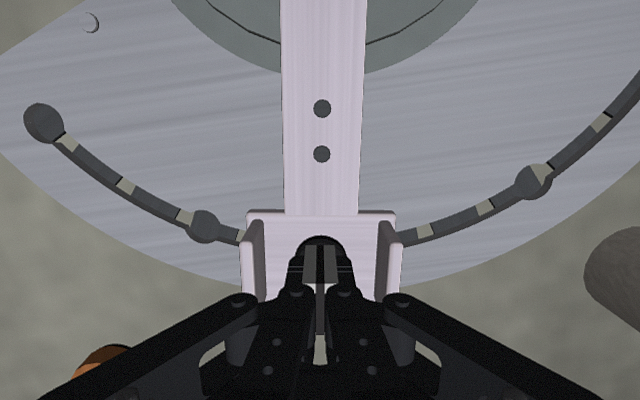

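The tail turns with the fingers; the button is now between the middle hole and the next one. Continuing.

Emit:
step_arm(increments=[0, 2.2, 0, -0.108, 0, 0, 0, 0, 2.2, 0, -0.108, 0, 0, 0, 0, 2.2, 0, -0.108, 0, 0, 0, 0, 2.2, 0, -0.108, 0, 0, 0, 0, 2.2, 0, -0.108, 0, 0, 0, 0, 2.2, 0, -0.108, 0, 0, 0, 0, 2.2, 0, -0.108, 0, 0, 0, 0, 0, 0, 0, 0, 0, 0])

```text
t: 6.05
tcp_pos: [0.4647, 0.0102, 0.049]
tcp_rot: [0.363, -0.605, 0.607, -0.366]
ft_force: [3.6, -0.4, 5.9]
opening: 0.002
```

```bash
python3 d.py; python3 - <<'E'
from plant import optics
import cv2
s=optics.snapshot("wrist");cv2.imwrite("pics/w3.png",s["img"][:,:,::-1])
E
```

```text
6.05 [0.4647 0.0102 0.049 ] [ 3.6  -0.38  5.86] 0.0016821736971491701 [-0.18  0.62  0.05  2.33 -0.17  0.18 -2.03]
[[-0.469  0.005  0.883]
 [-0.883 -0.    -0.469]
 [-0.002 -1.     0.004]]
radius 0.1692 swivel-equiv -0.4141 toolyaw -27.94
```

View pics/w3.png

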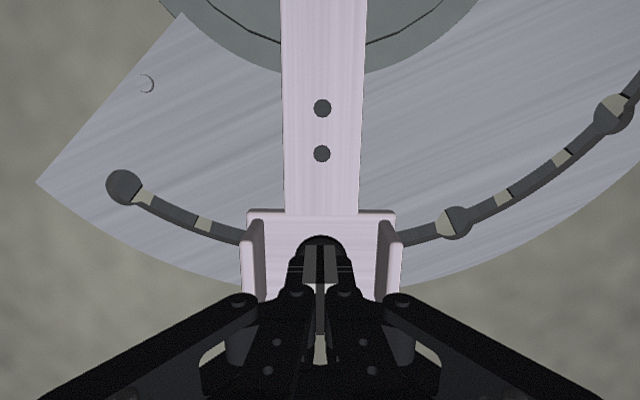

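Swivel is about −0.41, with the hole hidden under the carriage. I'm lifting off the button so the plunger stays under the plate, with the tips still between the ears, then pushing the ear slowly until the plunger pops out.

Emit:
step_arm(increments=[0, 0, 0, 0, -0.1, 0, 0, 0, 0, 0, 0, -0.1, 0, 0, 0, 0, 0, -0.1, 0, 0, 0, 0, 0, 0, -0.05, 0, 0, 0, 0, 0, 0, 0, 0, 0, 0])

```text
t: 6.72
tcp_pos: [0.4665, 0.0184, 0.0604]
tcp_rot: [-0.365, 0.606, -0.606, 0.365]
ft_force: [-0.4, -0.5, 0.7]
opening: -0.004
```

```bash
python3 d.py
```

```text
6.725 [0.4665 0.0184 0.0604] [-0.43 -0.54  0.72] -0.003505981342961035 [-0.21  0.6   0.07  2.32 -0.17  0.22 -2.04]
[[-0.467 -0.     0.884]
 [-0.884  0.    -0.467]
 [ 0.    -1.    -0.   ]]
radius 0.1717 swivel-equiv -0.4609 toolyaw -27.87
```

Emit:
step_arm(increments=[0, 0, 0, -0.05, 0, 0.01, 0, 0, 0, 0, -0.05, 0, 0.01, 0, 0, 0, 0, -0.04, 0, 0.005, 0, 0, 0, 0, -0.04, 0, 0.005, 0, 0, 0, 0, -0.04, 0, 0.005, 0, 0, 0, 0, 0, 0, 0, 0])

```text
t: 7.48
tcp_pos: [0.4741, 0.0278, 0.0605]
tcp_rot: [0.365, -0.606, 0.606, -0.364]
ft_force: [-0.5, -4.9, -0.9]
opening: 0.004
```

```bash
cat > w.py <<'E'
import sys
from plant import optics
import cv2
s=optics.snapshot("wrist");cv2.imwrite(sys.argv[1],s["img"][:,:,::-1])
E
python3 d.py; python3 w.py pics/w4.png
```

```text
7.475 [0.4741 0.0278 0.0605] [-0.47 -4.89 -0.88] 0.003866046008750909 [-0.23  0.61  0.08  2.3  -0.18  0.24 -2.06]
[[-0.469 -0.001  0.883]
 [-0.883 -0.001 -0.469]
 [ 0.001 -1.    -0.   ]]
radius 0.1705 swivel-equiv -0.531 toolyaw -27.98
```

View pics/w4.png

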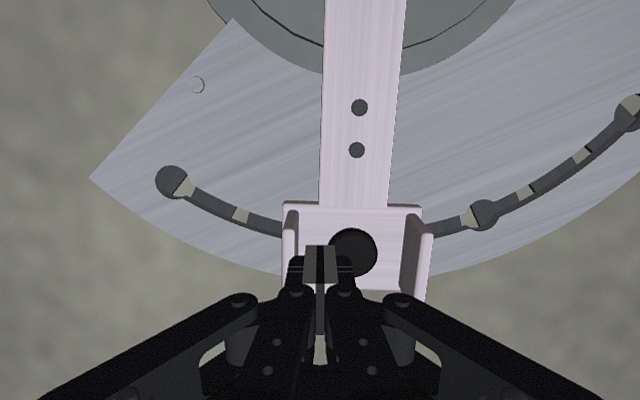

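The finger is on the ear (−4.9 N), and the button is about 17 mm to the right. I'm pushing on slowly.

Emit:
step_arm(increments=[0, 0.8, 0, -0.04, 0, 0.005, 0, 0, 0.8, 0, -0.04, 0, 0.005, 0, 0, 0.8, 0, -0.04, 0, 0.005, 0, 0, 0.8, 0, -0.03, 0, 0.005, 0, 0, 0.8, 0, -0.03, 0, 0.005, 0, 0, 0, 0, 0, 0, 0, 0])

```text
t: 8.28
tcp_pos: [0.4813, 0.0374, 0.0606]
tcp_rot: [0.343, -0.618, 0.618, -0.343]
ft_force: [-0.9, -1.4, 0.4]
opening: 0.004
```

```bash
python3 d.py; python3 w.py pics/w5.png
```

```text
8.275 [0.4813 0.0374 0.0606] [-0.92 -1.43  0.4 ] 0.004366388246717494 [-0.26  0.61  0.09  2.29 -0.21  0.25 -2.11]
[[-0.528  0.     0.849]
 [-0.849  0.    -0.528]
 [-0.    -1.     0.   ]]
radius 0.1705 swivel-equiv -0.602 toolyaw -31.9
```

View pics/w5.png

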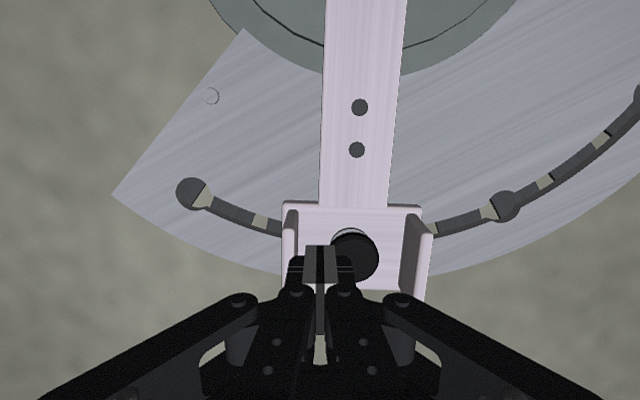

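The button looks larger and shows its collar, so it appears to have sprung out. I'm measuring its height from wrist depth.

```bash
python3 - <<'E'
from plant import optics
from h import *
s=optics.snapshot("wrist");P=pts(s)
for u,v in [(360,250),(365,258),(355,240),(362,265),(385,225),(280,230)]: print(u,v,P[v,u].round(4))
E
```

```text
360 250 [0.4756 0.0174 0.0568]
365 258 [0.471  0.0174 0.0575]
355 240 [0.4811 0.017  0.0559]
362 265 [0.4683 0.0205 0.0572]
385 225 [0.4731 0.0013 0.0396]
280 230 [0.49   0.0618 0.003 ]
```

The button top is at 57 mm, so it is out and in the hole. I'm backing off the ear and rising.

Emit:
step_arm(increments=[0, 0, 0, 0.06, -0.02, 0, 0, 0, 0, 0, 0.02, -0.1, 0, 0, 0, 0, 0, 0, -0.5, 0, 0, 0, 0, 0, 0, -0.8, 0, 0, 0, 0, 0, 0, -0.9, 0, 0, 0, 0, 0, 0, -0.9, 0, 0, 0, 0, 0, 0, 0, 0, 0])

```text
t: 9.25
tcp_pos: [0.4803, 0.0334, 0.2579]
tcp_rot: [0.341, -0.618, 0.619, -0.346]
ft_force: [-0.2, 0.3, -0.3]
opening: 0.002
```

```bash
python3 d.py; python3 w.py pics/w6.png; python3 - <<'E'
from plant import optics
from h import *
for n in ("top","scene"):
    s=optics.snapshot(n);np.savez(n+"1.npz",**s);cv2.imwrite(f"pics/{n}1.png",s["img"][:,:,::-1])
s=optics.snapshot("wrist");np.savez("wrist1.npz",**s)
E
```

```text
9.25 [0.4803 0.0334 0.2579] [-0.23  0.26 -0.27] 0.0016156396383434511 [-0.38  0.27  0.25  2.13 -0.1   0.74 -2.2 ]
[[-0.529  0.007  0.849]
 [-0.849  0.002 -0.529]
 [-0.006 -1.     0.005]]
radius 0.1688 swivel-equiv -0.5794 toolyaw -31.91
```

View pics/w6.png

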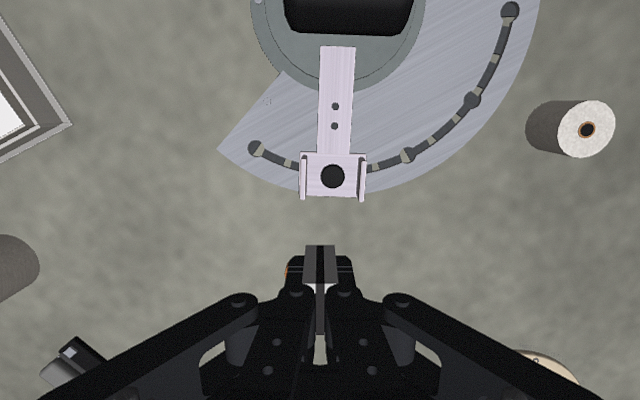

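View pics/scene1.png

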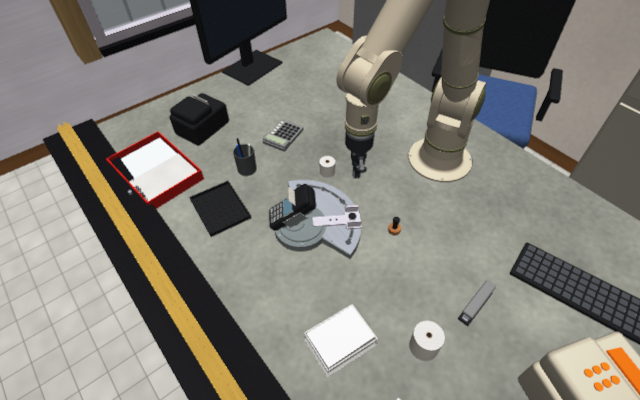

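```bash
python3 - <<'E'
from h import *
s=dict(np.load("wrist1.npz"));P=pts(s)
print("btn",np.median(P[172:180,329:337].reshape(-1,3),0).round(4),"hole_minus expected .474 .0266")
b=ray(s,332.5,176.5,.057);v=b[:2]-[.6138,-.0699];print(b.round(4),"swivel",np.arctan2(-v[1],-v[0])+.079)
a=dict(np.load("scene0.npz"));c=dict(np.load("scene1.npz"))
d=np.abs(a["img"].astype(int)-c["img"]).sum(2)
for n,u,v in [("stamp",395,226),("roll",327,166),("dish",220,208),("forms",340,340),("rl",428,340),("cup",245,157),("stap",478,303),("calc",283,135)]:
    print(n,d[v-12:v+12,u-12:u+12].max(),d[v-12:v+12,u-12:u+12].mean().round(1))
E
```

```text
btn [0.4702 0.0214 0.0567] hole_minus expected .474 .0266
[0.4696 0.0219 0.057 ] swivel -0.48776631717704727
stamp 17 7.8
roll 15 7.9
dish 14 3.4
forms 7 4.1
rl 15 7.9
cup 13 4.6
stap 14 8.3
calc 16 6.8
```

The height says it is out, but the absolute angle is 0.035 off. I'm checking against the holes in the same wrist picture, which cancels any calibration shift, and against the scene camera.

```bash
python3 - <<'E'
from h import *
from scipy.optimize import least_squares
def fit(s,holes,btn):
    Q=np.array([ray(s,u,v,.03)[:2] for u,v,_ in holes]);a=np.array([h[2] for h in holes])*np.pi/6
    f=lambda p:(np.c_[p[0]-.17*np.cos(p[2]+a),p[1]-.17*np.sin(p[2]+a)]-Q).ravel()
    p=least_squares(f,[.61,-.07,-.08]).x
    b=ray(s,*btn,.057);v=p[:2]-b[:2]
    print(p.round(4),(f(p)*1e3).round(1),"swivel",(np.arctan2(v[1],v[0])-p[2]).round(4),"rad",np.hypot(*v).round(4))
s=dict(np.load("wrist1.npz"))
fit(s,[(256,149,-2),(407,156,0),(472,100,1),(511,10,2)],(332.5,176.5))
c=dict(np.load("scene1.npz"))
cv2.imwrite("pics/sc1c.png",cv2.resize(c["img"][170:260,265:370,::-1],None,fx=6,fy=6,interpolation=cv2.INTER_CUBIC))
cv2.imwrite("pics/w6c.png",cv2.resize(s["img"][90:210,230:430,::-1],None,fx=4,fy=4,interpolation=cv2.INTER_CUBIC))
P=pts(c);print(P[213:218,349:355,2].round(3))
E
```

```text
[ 0.6096 -0.0715 -0.0734] [ 0.6  1.7 -0.  -0.7 -0.1 -1.1 -0.4  0.1] swivel -0.5149 rad 0.1683
[[0.035 0.056 0.055 0.056 0.054 0.057]
 [0.059 0.055 0.057 0.055 0.053 0.057]
 [0.055 0.054 0.053 0.054 0.057 0.054]
 [0.056 0.055 0.054 0.058 0.057 0.054]
 [0.057 0.056 0.055 0.052 0.052 0.052]]
```

View pics/sc1c.png

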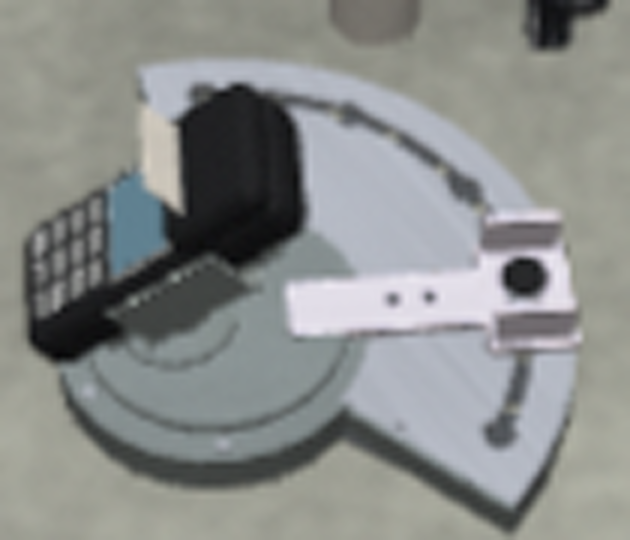

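View pics/w6c.png

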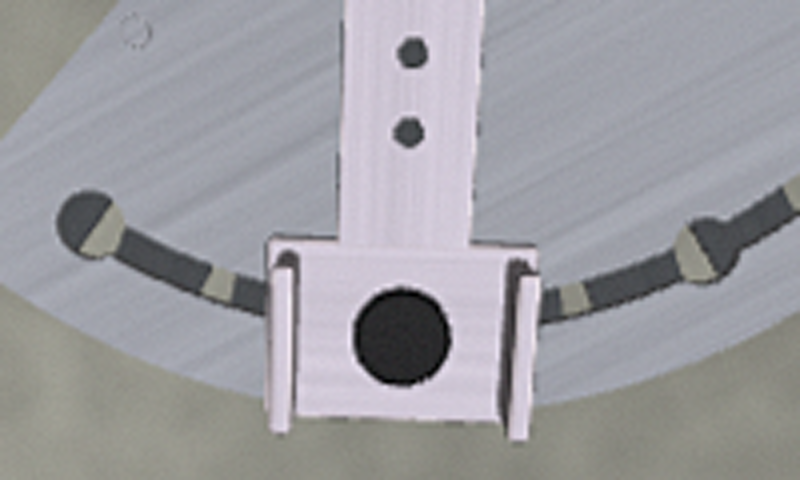

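Relative to the holes, swivel is −0.515, inside the ±0.015 play around −0.524, and the button is at full height. Everything is clear, so I'm handing in.

```bash
python3 - <<'E'
from plant import r,ticket
print(r.get_state()["t"],ticket.job_done())
E
```

```text
the job is handed in; nothing more can be done
9.45 None
```

The terminal now looks to the dish's side: the stand is turned on by one hole, and the plunger has sprung out into that hole. I handed the job in at 9.45 s.

- **What I did:** With shut fingers I pressed the plunger to about 8 mm and turned the tail towards the stand's +y side by friction on the button. I let go between the holes, then pushed the ear slowly until the plunger sprang out into `hole_minus`. Then I lifted the tool clear to 258 mm.
- **Plunger:** The wrist camera put the button top at about 57 mm, its full height when out. The scene camera's noisier depth gave 52–59 mm there.
- **Swivel:** Measured against the holes in the same wrist picture, it is −0.515 rad. That is inside the ±0.015 play around −0.524.
- **Check that disagreed:** The wrist camera's absolute reading gave −0.488 rad. The wrist fit put the swivel axis about 4.5 mm from where the fixed cameras did, so I put the difference down to a calibration shift.
- **Other objects:** All eight loose objects look the same in the scene pictures from before and after.

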